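# Cradle the pod jar and close its keeper

## Robot

A 7-joint arm with a two-finger parallel gripper is mounted at the origin on the work surface. World frame = base frame: x ahead of the robot, y to its left, z up, the work surface at z = 0. Lengths are in m, angles in rad, forces in N, time in s.
With the tool pointing down it reaches from about 0.425 to 0.875 m from the base axis. Payload 4.7 kg.
Tool frame: the origin (TCP) lies at the very end of the fingers, on their centre line; the grasp point (between the pads) lies 19 mm behind it (grip_point_offset is the distance from the TCP to the grasp point, in m); x points along the fingers, z is the direction in which the jaws open and shut, and the axes are right-handed (so a half turn about x gives the same grasp; the last joint's range is limited). The gripper opens to 87 mm and grips with 3 to 60 N. Pads are 19 mm wide; open, the fingers measure 117 mm over their backs; the gripper's body (75 mm by 190 mm) begins 51 mm behind the grasp point.
Start: joints at [-1.188, 0.321, -0.07, 1.45, 0.023, 1.371, -0.057], TCP at [0.234, 0.606, 0.223] pointing down, gripper open.
Joint ranges: [-2.86, 2.86], [-0.3, 2.09], [-1.38, 1.24], [0.06, 2.45], [-1.56, 4.7], [0.09, 2.05], [-2.69, 2.69]. Speed limits (rad/s): [2.57, 2.57, 3.14, 3.14, 3.14, 3.14, 3.14].

## Interface

Orientations are given as a rotation vector (axis times angle).
In Python, from bench import get_state, get_image, calibration, close_job, grip_point_offset gives the robot as it stands.
- The arm moves only by the tool play_rows, never from a script. Its argument "targets" is a list of rows, each an object with "claw": the closure, from 0 (fully open) to 1 (shut); "linear": the shift along the tool's x, y, z as a fraction of full scale, a list of three; "rotation": the turn, a rotation vector about the tool's x, y, z as a fraction of full scale, a list of three. In form: [{"claw": claw, "linear": [x, y, z], "rotation": [wx, wy, wz]}, ...]. A call has 1 to 10 rows; each row shifts and turns the pose as measured when the row begins, along the tool's axes as they then stand; what a row does not reach is not made up. Full scale, the value 1, is 2.5 cm for a shift and 90 degrees for a turn. A row lasts 1/12 s, in which the tool goes at most 41.7 mm and 7.16 degrees, less where a joint would pass 70% of its speed; a pose out of reach is approached as far as the arm can. A call with a number of a shift or a turn outside -1 to 1 is refused whole. A call with a gripper value outside its range is refused whole. The fingers move at their own pace and stop on an object; "newtons" is the grip in N (left out, the last holds). Time passes only in rows, so rows that do not move let the fingers close. It gives the time, the measured TCP pose, the force and the opening at its end, in the units of the state.
- get_state(): the state, without advancing time (a new reading comes with each control period).
- get_image(name): name is "scene" or "top" or "wrist"; returns the picture (384x512x3 uint8, blue, green, red); there is no depth.
- calibration(name): a dict with "fx", "fy", "cx", "cy" (pixels), "rvec" (rotation vector, rad) and "tvec" (3), from world to camera coordinates, as OpenCV has them; the wrist camera has in their place "hand_eye" (4x4, takes a point from camera to tool coordinates, whose origin is the TCP and whose axes are the tool frame's). Camera axes: x right, y down, z forward; pixel columns grow to the right and rows downward; lengths in m; the calibration is good to about 2 mm. The wrist camera is an equidistant fisheye: a pixel r from the principal point sees the ray r / f radians off the axis. A picture is of the moment at which its call begins: read the wrist's pose just before it. calibration takes no time and is no camera call.
- close_job(): hands the job in, once; it reports no verdict.
The state is a dict: "time": time; "joint_positions": joint angles; "qd": joint speeds; "joint_torque": joint torques, N m; "position": TCP position; "tool_rot": TCP orientation; "ft_force": force on the tool from outside, world axes, zero at the start; "torque": the same for the moment, N m; "grip_width": opening from 0.0 (shut) to 1.0 (fully open).
Only numpy, scipy, OpenCV 4.12 (cv2) and the standard library are available. Lean on these libraries where they do the work, as an engineer would, in place of code of your own. Each camera call takes 0.05 s, during which the arm holds its last target. There are 200 camera calls.

## Task

The detergent pod jar is lying on its side on the soapstone. Roll it gently, without lifting it, up the short ramp of the wooden rack until it drops into the cradle, and let it come to rest there, straight and about midway along the rack. Then swing the metal keeper over it and push it down as far as it goes, leaving the measuring cup, the tray and the clothespins where they are.

Things in the scene. Friction and masses are not known exactly. Their poses are not given: they have to be found in the camera images.
- rack: light wooden rack fixed to the counter, 207 x 220 mm (x, y). Origin on the counter below the cradle's bottom line; z up, y along the cradle, x the direction in which the jar must roll. A smooth ramp rises from counter level at x = -125 mm to the crest at x = -30 mm, 15 mm high; then faces sloping 28 degrees form a V cradle, the far one rising to 23 mm at x = 46 mm. Two hinge posts 45 mm high at x = 68 mm.
- cradle (a point): where the middle of a seated jar's axis lies: rack x = 0, y = 0, 51 mm above the counter, 10 mm lower than when the jar is on the crest; axes as the rack's.
- jar: white plastic jar on its side, 400 g. Cylinder 92 mm across, 120 mm long, with an 87 mm twist cap at its +y end, 152 mm overall. Origin on the axis, midway along the 152 mm; y is the axis; x and z turn as it rolls. Slippery (friction 0.28); binds if pushed well above its axis. Rolls freely, and back down if left on the ramp. Starts 175 to 200 mm before the cradle line, up to 0.15 rad askew.
- keeper (a joint): hinge of the keeper, an L-shaped aluminium strap 30 mm wide, 8 mm thick. 0 = closed over the jar (stop); it opens up and away towards the rack's +x to 1.4 rad; starts at 1.0 to 1.3. Stays where left; about 1 N at its end moves it. Closed, it rises from the hinge and runs level to rack x = -40 mm at y = 0, underside 103 mm and top 111 mm above the counter, 6 mm clear of a seated jar.
- keeper_hinge (a point): middle of the keeper's hinge line, which runs along the rack's y: rack x = 68 mm, y = 0, 35 mm above the counter. Axes as the rack's.
- keeper_tip (a point): point on the keeper's outer face (the top when closed), mid-width, 15 mm short of its free end, 120 mm from the hinge line; closed, it is at rack x = -25 mm, y = 0, 111 mm above the counter. Its z axis is the outward normal of that face.
- cup: aluminium measuring cup, 80 mm across, 65 mm high, straight handle reaching 105 mm from its axis along its +y; origin under its centre. Leave alone.
- tray: white ceramic tray 110 x 180 x 22 mm; origin under its centre. Leave alone.
- pin_a: wooden spring clothespin 75 mm long lying in the tray; origin under its centre. Leave alone.
- pin_b: second clothespin, same as the first, in the tray. Leave alone.
Mind the look-alikes: they are no part of the job. What is shaped like the jar but black or orange is not meant.

How it is judged:
On the way, in this order (a step that is already met when the one before it is completed fails the run):
1. the jar lies still in the cradle while the keeper is still open (x of jar in the frame of rack between -0.006 and 0.006 m and y of jar in the frame of rack between -0.035 and 0.035 m and z of jar in the frame of rack below 0.055 m and angle between the y axis of jar and the y axis of rack, either way round below 0.08 rad and linear speed of jar below 0.02 m/s and angular speed of jar below 0.4 rad/s and value of joint keeper above 0.5 rad), for 0.3 s.
2. the keeper is closed over the seated jar (x of jar in the frame of rack between -0.006 and 0.006 m and y of jar in the frame of rack between -0.035 and 0.035 m and z of jar in the frame of rack below 0.055 m and angle between the y axis of jar and the y axis of rack, either way round below 0.08 rad and value of joint keeper below 0.08 rad), for 0.2 s.
At the end, for the whole second after the job is handed in: The jar rests still in the cradle: axis within 6 mm of the cradle line, not raised more than 4 mm above its seat, within 0.08 rad of straight and its middle within 35 mm of the rack's middle; the keeper is closed to within 0.08 rad of its stop (all of step 2 and linear speed of jar below 0.02 m/s and angular speed of jar below 0.4 rad/s); the robot touches nothing.
It fails at once if the jar is lifted or thrown up (axis over 85 mm above the counter) (height (world z) of jar above 0.085 m).
It fails at once if the jar moves faster than 0.6 m/s (linear speed of jar above 0.6 m/s).
It fails at once if the cup, the tray or a clothespin is moved more than 20 mm (distance of any of cup, tray, pin_a, pin_b from where it was at the start of the episode above 0.02 m).
It also fails if it takes over 64 s, if anything falls off the work surface, if the arm or the gripper's body presses on something with over 40 N, if the wrist force passes 120 N, or if a joint passes its speed limit or range.

## Working session

There is one attempt and no reset: what is moved stays moved. The work goes in short steps, Python scripts to look and compute and a tool call to move; the robot and the scene stay as the last step left them, time stands still between calls to the robot, and variables do not carry over. Pictures are saved under pics/ and viewed, about 8 in all and at most 12, crops included, and the job is handed in when it is done.

Besides the shell and the picture viewer there is one more tool, called after ">>>" as name(argument=value, ...) on one line, values as JSON. play_rows: Moves the arm, as the interface text tells. Shift numbers are shares of 2.5 cm and turn numbers shares of 90 degrees, none past 1 either way. Its arguments: {"type":"object","properties":{"targets":{"type":"array"},"newtons":{"type":"number"}},"required":["targets"]}

```bash
mkdir -p pics; ls; python3 - <<'E'
from bench import *
import cv2
s=get_state();print(s)
print(grip_point_offset if not callable(grip_point_offset) else grip_point_offset())
for n in("scene","top","wrist"):print(n,calibration(n))
a=get_image("scene");b=get_image("top")
cv2.imwrite("pics/s0.png",a);cv2.imwrite("pics/t0.png",b)
E
```

```text
pics
{'time': 0.0, 'joint_positions': array([-1.18789786,  0.32182162, -0.07005053,  1.45169368,  0.02260551,
        1.37075996, -0.05690261]), 'qd': array([-2.10111988e-03,  1.89650866e-03, -1.32922477e-06, -1.56161063e-03,
       -6.44976011e-04, -2.17432591e-03, -3.45093699e-04]), 'joint_torque': array([ 3.02434291e-04, -4.91294003e+01, -4.03856384e-01, -3.12529135e+01,
       -6.40573818e-02,  4.35344561e-02,  1.59770711e-04]), 'position': array([0.23419176, 0.605756  , 0.22145275]), 'tool_rot': array([-0.93454579,  1.36293646,  0.93262388]), 'ft_force': array([-0.09787425, -2.20674192,  0.38524757]), 'torque': array([-0.01858607,  0.00783653,  0.03592496]), 'grip_width': 1.0012091309281697}
0.0187
scene {'fx': 367.96063253040217, 'fy': 367.96063253040217, 'cx': 251.99301130821047, 'cy': 199.73147170543453, 'rvec': array([ 0.88203973,  2.6258206 , -0.96168427]), 'tvec': array([ 0.45564653, -0.18914317,  1.14479631])}
top {'fx': 483.1118953883163, 'fy': 483.1118953883163, 'cx': 255.53643538422804, 'cy': 191.0011516786494, 'rvec': array([ 2.14446484, -2.13182924,  0.16183298]), 'tvec': array([-0.03953551,  0.55503636,  1.26065725])}
wrist {'fx': 297.3186396354542, 'fy': 297.3186396354542, 'cx': 253.89418384281745, 'cy': 187.96132405252467, 'hand_eye': array([[ 3.67555706e-04, -2.82545124e-01,  9.59253938e-01,
        -1.62265327e-01],
       [ 5.19498253e-04, -9.59253819e-01, -2.82545288e-01,
         7.66924947e-02],
       [ 9.99999798e-01,  6.02181878e-04, -2.05797517e-04,
         4.88744117e-04],
       [ 0.00000000e+00,  0.00000000e+00,  0.00000000e+00,
         1.00000000e+00]])}
```

View pics/s0.png

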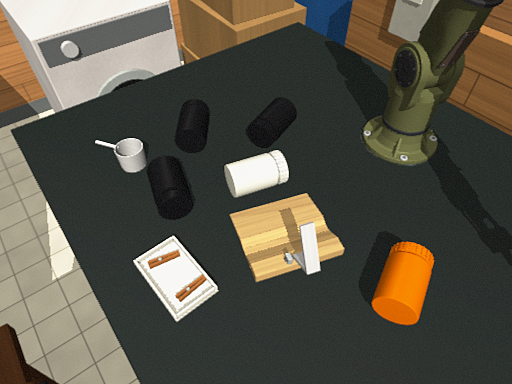

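View pics/t0.png

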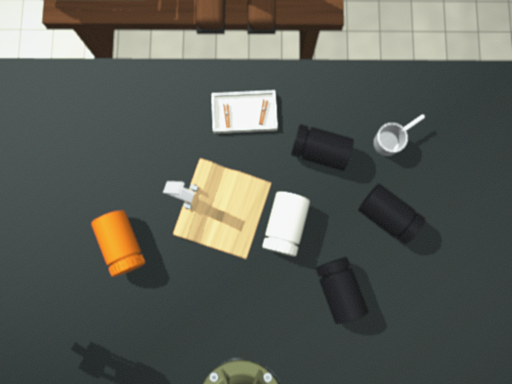

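The scene view shows the white jar at (257,173), the rack at (287,237), an orange jar at (403,283) and three black ones. In the top view the white jar is at (286,223) with its cap towards the bottom, the rack is at (222,208) and the keeper is open at (180,190). The tray is at (245,112) and the cup at (390,139). Only the white jar fits the description, since the black and orange ones are decoys. I'll measure it now and confirm with an enlarged crop.

```bash
cat > h.py <<'E'
import numpy as np, cv2
from bench import *
from scipy.spatial.transform import Rotation as R
def cam(n):
    c=calibration(n);K=np.array([[c['fx'],0,c['cx']],[0,c['fy'],c['cy']],[0,0,1]])
    return K,np.array(c['rvec']),np.array(c['tvec'])
def proj(n,P):
    K,r,t=cam(n);return cv2.projectPoints(np.array(P,float).reshape(-1,3),r,t,K,None)[0].reshape(-1,2)
def ray(n,px,z):
    K,r,t=cam(n);M=cv2.Rodrigues(r)[0];C=-M.T@t
    d=(M.T@np.linalg.inv(K)@np.c_[np.atleast_2d(px),np.ones(len(np.atleast_2d(px)))].T).T
    return C+d*((z-C[2])/d[:,2])[:,None]
E
python3 - <<'E'
from h import *
b=cv2.imread("pics/t0.png");hsv=cv2.cvtColor(b,cv2.COLOR_BGR2HSV)
K,r,t=cam("top");M=cv2.Rodrigues(r)[0];print("camC",-M.T@t)
print(proj("top",[[0,0,0],[.5,0,0],[.5,.2,0],[.234,.606,.22]]))
wood=cv2.inRange(hsv,(8,50,90),(30,200,255));wood[:140]=0
wood[:,:165]=0
def big(m):
    cs=cv2.findContours(m,cv2.RETR_EXTERNAL,cv2.CHAIN_APPROX_NONE)[0];return max(cs,key=cv2.contourArea)
c=big(wood);q=cv2.approxPolyDP(cv2.convexHull(c),6,True)[:,0];print("wood",q,cv2.minAreaRect(c));print(ray("top",q,0.0));print(ray("top",q,.02))
w=cv2.inRange(hsv,(0,0,110),(180,60,255));w[:150]=0;w[:,:255]=0;w[:,350:]=0;w[300:]=0
c=big(w);rc=cv2.minAreaRect(c);bx=cv2.boxPoints(rc);print("jar",rc);print(bx,ray("top",bx,.046))
cv2.imwrite("pics/c0.png",cv2.resize(b[140:280,150:330],None,fx=4,fy=4,interpolation=cv2.INTER_CUBIC))
E
```

```text
camC [ 0.35295565 -0.04299315  1.3313373 ]
[[240.3855498  403.7034309 ]
 [242.39042071 213.05905316]
 [170.25693268 212.64478653]
 [-32.24959966 318.78759836]]
wood [[199 158]
 [271 182]
 [245 259]
 [173 235]] ((221.95001220703125, 207.65000915527344), (78.74070739746094, 82.85166931152344), 18.434947967529297)
[[ 0.65540794  0.12406297  0.        ]
 [ 0.58778102 -0.0791266   0.        ]
 [ 0.374018   -0.0084424   0.        ]
 [ 0.43820883  0.19036342  0.        ]]
[[ 0.65086435  0.12155337  0.02      ]
 [ 0.58425336 -0.07858378  0.02      ]
 [ 0.3737016  -0.00896144  0.02      ]
 [ 0.43692812  0.18685782  0.02      ]]
jar ((285.73968505859375, 222.29019165039062), (35.944923400878906, 61.347110748291016), 14.42077350616455)
[[260.69452 247.52144]
 [275.97247 188.1072 ]
 [310.78485 197.05894]
 [295.5069  256.4732 ]] [[ 0.40360752 -0.05085383  0.046     ]
 [ 0.5630298  -0.09129948  0.046     ]
 [ 0.53918075 -0.18480004  0.046     ]
 [ 0.38070882 -0.1427263   0.046     ]]
```

View pics/c0.png

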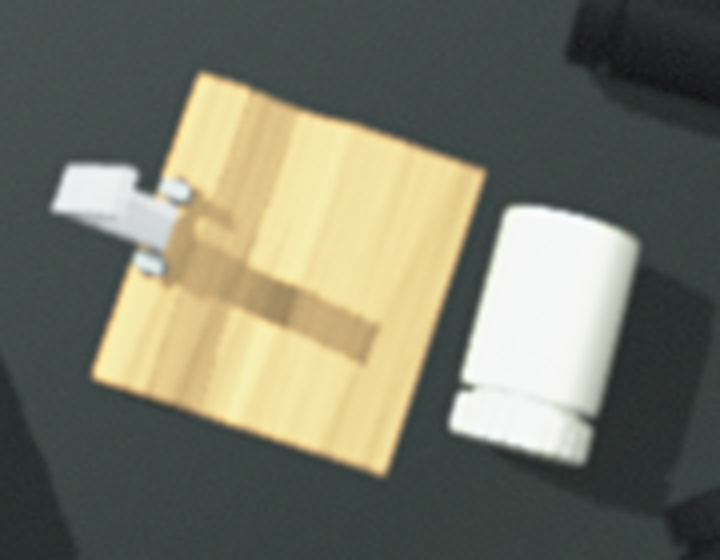

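The crop shows the white jar, with cap and ribbing at about (522,425), lying before the ramp, and the keeper open on the far side with its posts at about (176,190) and (149,263). Next I'll fit the rack frame and put the jar and TCP into it.

```bash
cat >> h.py <<'E'
def tocrop(p): return np.array([150,140])+ (np.array(p,float)+.5)/4-.5
def rackfit():
    from scipy.optimize import least_squares
    px=tocrop([[485,170],[385,476],[203,72],[92,378],[176,186],[149,262]])
    L=np.array([[-.125,-.11,0],[-.125,.11,0],[.082,-.11,.02],[.082,.11,.02]])
    W=np.vstack([ray("top",px[:2],0),ray("top",px[2:4],.02)])[:,:2]
    def f(p):
        c,s=np.cos(p[2]),np.sin(p[2]);return (np.c_[c*L[:,0]-s*L[:,1]+p[0],s*L[:,0]+c*L[:,1]+p[1]]-W).ravel()
    o=least_squares(f,[.51,.05,1.3]);return o.x,o.fun,ray("top",px[4:],.045)
def toR(P,p):
    c,s=np.cos(p[2]),np.sin(p[2]);P=np.atleast_2d(P);d=P[:,:2]-p[:2]
    return np.c_[d@[c,s],d@[-s,c]]
E
python3 - <<'E'
from h import *
p,res,posts=rackfit();print("rack",p,np.round(res*1000,1),"posts in rack",toR(posts,p))
np.save("rack.npy",p)
ends=tocrop([[571,208],[522,450]]);bx=np.array([[260.69,247.52],[275.97,188.1],[310.78,197.06],[295.5,256.47]])
J=ray("top",bx,.046);print("jar box in rack",toR(J,p))
far=ray("top",bx[1:3].mean(0),.075);near=ray("top",bx[[0,3]].mean(0),.04);print(toR(far,p),toR(near,p))
s=get_state();m=R.from_rotvec(s['tool_rot']).as_matrix();print(m)
print("tcp rack",toR(s['position'],p))
ry=np.array([-np.sin(p[2]),np.cos(p[2]),0])
for sg in(1,-1):
    z=sg*ry;x=np.array([0,0,-1.]);T=np.c_[x,np.cross(z,x),z]
    print(sg,R.from_matrix(m.T@T).as_rotvec(degrees=True),"tool y=",np.cross(z,x))
# keeper angle guess
for th in(1,1.1,1.2,1.3):
    P=[];
    for l in(15,):
        x=-93-l;x2=x*np.cos(th)+76*np.sin(th);z2=76*np.cos(th)-x*np.sin(th)
        c,sn=np.cos(p[2]),np.sin(p[2])
        for y in(-.015,.015):
            X=(68+x2)/1000;P.append([p[0]+c*X-sn*y,p[1]+sn*X+c*y,(35+z2)/1000])
    print(th,proj("top",P).round(1).tolist(),proj("scene",P).round(1).tolist())
E
```

```text
rack [0.52007988 0.07447259 1.25623239] [-1.4  0.3  1.8  0.5 -1.9  0.7  1.6 -1.5] posts in rack [[ 0.06843196 -0.02747995]
 [ 0.06835817  0.02697775]]
jar box in rack [[-0.15520106  0.07198118]
 [-0.14433668 -0.09214919]
 [-0.24062913 -0.09837621]
 [-0.24964312  0.06532833]]
[[-0.19190275 -0.09035261]] [[-0.20267909  0.06839775]]
[[-5.07942960e-04 -9.32781856e-01  3.60441051e-01]
 [-1.63034935e-03  3.60441391e-01  9.32780438e-01]
 [-9.99998542e-01 -1.13845577e-04 -1.70384396e-03]]
tcp rack [[0.41682657 0.43625764]]
1 [-9.31041005e+01 -8.04323749e-02 -7.42973581e-02] tool y= [-0.30940184 -0.95093139 -0.        ]
-1 [ 8.68958518e+01 -7.32055467e-02  7.92504084e-02] tool y= [0.30940184 0.95093139 0.        ]
1 [[183.4, 182.0], [179.3, 193.5]] [[298.7, 223.5], [312.5, 219.5]]
1.1 [[178.4, 180.4], [174.3, 191.9]] [[301.3, 229.0], [315.2, 224.9]]
1.2 [[173.7, 179.0], [169.5, 190.4]] [[303.9, 234.8], [317.9, 230.7]]
1.3 [[169.1, 177.7], [164.9, 189.1]] [[306.4, 241.0], [320.4, 236.8]]
```

Rack fit residuals are under 2 mm, and the posts land at x = 68 mm, y = ±27 mm as specified. The jar is at rack (-0.197, -0.011), about 0.06 rad askew. First I'll turn the tool so its y lies along rack +x and its z along rack -y.

>>> play_rows(targets=[{"claw":0,"linear":[0,0,0],"rotation":[0.0795,0,0]},{"claw":0,"linear":[0,0,0],"rotation":[0.0795,0,0]},{"claw":0,"linear":[0,0,0],"rotation":[0.0795,0,0]},{"claw":0,"linear":[0,0,0],"rotation":[0.0795,0,0]},{"claw":0,"linear":[0,0,0],"rotation":[0.0795,0,0]},{"claw":0,"linear":[0,0,0],"rotation":[0.0795,0,0]},{"claw":0,"linear":[0,0,0],"rotation":[0.0795,0,0]},{"claw":0,"linear":[0,0,0],"rotation":[0.0795,0,0]},{"claw":0,"linear":[0,0,0],"rotation":[0.0795,0,0]},{"claw":0,"linear":[0,0,0],"rotation":[0.0795,0,0]}])

```text
time: 0.93
position: [0.233, 0.6023, 0.2145]
tool_rot: [0.032, 1.575, -0.053]
ft_force: [0.1, 0.2, -0.4]
grip_width: 0.999
```

```bash
cat > st.py <<'E'
from h import *
p=np.load("rack.npy")
def st():
    s=get_state();m=R.from_rotvec(s['tool_rot']).as_matrix()
    ry=np.array([-np.sin(p[2]),np.cos(p[2]),0]);x=np.array([0,0,-1.]);z=-ry;T=np.c_[x,np.cross(z,x),z]
    print("t %.2f rack"%s['time'],toR(s['position'],p).round(4),"z %.4f"%s['position'][2],"rot left/90",(R.from_matrix(m.T@T).as_rotvec(degrees=True)/90).round(4),"F",np.round(s['ft_force'],2),"g",round(s['grip_width'],2),"q",s['joint_positions'].round(2))
if __name__=="__main__":st()
E
python3 st.py
```

```text
t 0.93 rack [[0.4131 0.4363]] z 0.2145 rot left/90 [ 0.166  -0.0015  0.0087] F [ 0.15  0.17 -0.38] g 1.0 q [-1.32  0.32  0.09  1.46 -0.03  1.37 -1.27]
```

>>> play_rows(targets=[{"claw":0,"linear":[-0.2,-0.7,0.97],"rotation":[0.079,0,0.005]},{"claw":0,"linear":[-0.2,-0.7,0.97],"rotation":[0.079,0,0.004]},{"claw":0,"linear":[-0.1,-0.7,0.97],"rotation":[0,0,0]},{"claw":0,"linear":[-0.1,-0.7,0.97],"rotation":[0,0,0]},{"claw":0,"linear":[-0.1,-0.7,0.97],"rotation":[0,0,0]},{"claw":0,"linear":[-0.1,-0.7,0.97],"rotation":[0,0,0]},{"claw":0,"linear":[-0.1,-0.7,0.97],"rotation":[0,0,0]},{"claw":0,"linear":[-0.1,-0.7,0.97],"rotation":[0,0,0]},{"claw":0,"linear":[-0.1,-0.7,0.97],"rotation":[0,0,0]},{"claw":0,"linear":[-0.1,-0.7,0.97],"rotation":[0,0,0]}])

```text
time: 1.77
position: [0.4165, 0.3649, 0.237]
tool_rot: [0.227, 1.57, -0.24]
ft_force: [-1.1, 1.2, 0.8]
grip_width: 1.003
```

```bash
python3 st.py
```

```text
t 1.77 rack [[0.2441 0.1884]] z 0.2370 rot left/90 [ 0.0111 -0.0065  0.0062] F [-1.12  1.18  0.79] g 1.0 q [-1.04  0.12  0.3   1.67 -0.04  1.37 -1.03]
```

>>> play_rows(targets=[{"claw":0,"linear":[0,-0.7,1.0],"rotation":[0.011,-0.006,0.006]},{"claw":0,"linear":[0,-0.7,1.0],"rotation":[0,0,0]},{"claw":0,"linear":[0,-0.8,1.0],"rotation":[0,0,0]},{"claw":0,"linear":[0,-0.9,1.0],"rotation":[0,0,0]},{"claw":0,"linear":[0,-1.0,1.0],"rotation":[0,0,0]},{"claw":0,"linear":[0,-1.0,0.5],"rotation":[0,0,0]},{"claw":0,"linear":[0,-1.0,0.2],"rotation":[0,0,0]},{"claw":0,"linear":[0,-1.0,0.2],"rotation":[0,0,0]},{"claw":0,"linear":[0,-1.0,0.2],"rotation":[0,0,0]},{"claw":0,"linear":[0,-1.0,0.2],"rotation":[0,0,0]}])

```text
time: 2.6
position: [0.5005, 0.0832, 0.2334]
tool_rot: [0.247, 1.559, -0.255]
ft_force: [0.9, -0.5, 0.2]
grip_width: 0.999
```

>>> play_rows(targets=[{"claw":0,"linear":[0,-1.0,0.2],"rotation":[0,0,0]},{"claw":0,"linear":[0,-1.0,0.2],"rotation":[0,0,0]},{"claw":0,"linear":[0,-1.0,0.2],"rotation":[0,0,0]},{"claw":0,"linear":[0,-1.0,0],"rotation":[0,0,0]},{"claw":0,"linear":[0,-1.0,0],"rotation":[0,0,0]},{"claw":0,"linear":[0,-1.0,0],"rotation":[0,0,0]},{"claw":0,"linear":[0,-1.0,0],"rotation":[0,0,0]},{"claw":0,"linear":[0,-1.0,0],"rotation":[0,0,0]}])

```text
time: 3.27
position: [0.4463, -0.1221, 0.2316]
tool_rot: [0.248, 1.563, -0.256]
ft_force: [0.7, -0.8, 0.3]
grip_width: 1.001
```

```bash
python3 st.py
```

```text
t 3.27 rack [[-0.2098  0.0093]] z 0.2316 rot left/90 [-0.0042 -0.0039  0.0039] F [ 0.73 -0.82  0.28] g 1.0 q [-0.57 -0.14  0.72  1.9   0.1   1.36 -0.2 ]
```

>>> play_rows(targets=[{"claw":0,"linear":[0,-1.0,0.3],"rotation":[-0.004,-0.004,0.004]},{"claw":0,"linear":[0,-1.0,0.3],"rotation":[0,0,0]},{"claw":0,"linear":[0,-1.0,0.3],"rotation":[0,0,0]},{"claw":0,"linear":[0.5,-0.2,0],"rotation":[0,0,0]},{"claw":0,"linear":[1.0,0,0],"rotation":[0,0,0]},{"claw":0,"linear":[1.0,0,0],"rotation":[0,0,0]},{"claw":0,"linear":[1.0,0,0],"rotation":[0,0,0]},{"claw":0,"linear":[1.0,0,0],"rotation":[0,0,0]},{"claw":0,"linear":[1.0,0,0],"rotation":[0,0,0]}])

```text
time: 4.02
position: [0.4418, -0.2187, 0.0938]
tool_rot: [0.259, 1.541, -0.254]
ft_force: [0.9, 0.6, -0.8]
grip_width: 1.0
```

```bash
python3 -c "
from st import *
st();cv2.imwrite('pics/t1.png',get_image('top'))"
```

```text
t 4.02 rack [[-0.303  -0.0163]] z 0.0938 rot left/90 [-0.0085  0.0086 -0.0034] F [ 0.94  0.64 -0.76] g 1.0 q [-0.45  0.11  0.91  2.02 -0.1   1.04  0.18]
```

View pics/t1.png

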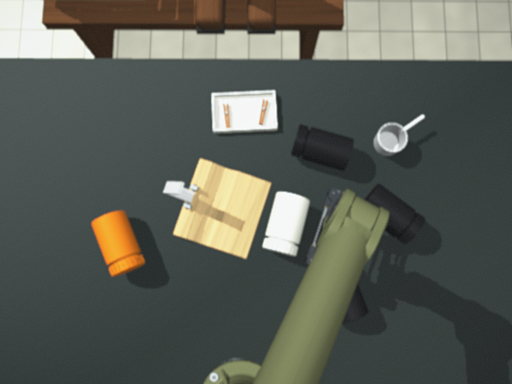

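The gripper is at about (325,228), behind the white jar at (286,223) and clear of the black jars, so I'll go on down.

>>> play_rows(targets=[{"claw":0,"linear":[0.9,0.2,-0.1],"rotation":[-0.0085,0.0086,-0.0034]},{"claw":0,"linear":[0.9,0,0],"rotation":[0,0,0]},{"claw":0,"linear":[0.5,0.1,0],"rotation":[0,0,0]},{"claw":0,"linear":[0,0.2,0],"rotation":[0,0,0]}])

```text
time: 4.4
position: [0.4375, -0.2043, 0.0289]
tool_rot: [0.247, 1.57, -0.249]
ft_force: [-0.8, 0.3, -0.1]
grip_width: 0.999
```

```bash
python3 st.py
```

```text
t 4.40 rack [[-0.2906 -0.0077]] z 0.0289 rot left/90 [-0.0006 -0.0086  0.0021] F [-0.76  0.3  -0.06] g 1.0 q [-0.42  0.23  0.88  2.08 -0.22  0.94  0.26]
```

>>> play_rows(targets=[{"claw":0,"linear":[0,0.5,0],"rotation":[0,-0.008,0.002]},{"claw":0,"linear":[0,0.4,0],"rotation":[0,0,0]},{"claw":0,"linear":[0,0.16,0],"rotation":[0,0,0]},{"claw":0,"linear":[0,0.12,0],"rotation":[0,0,0]},{"claw":0,"linear":[0,0.12,0],"rotation":[0,0,0]},{"claw":0,"linear":[0,0.12,0],"rotation":[0,0,0]},{"claw":0,"linear":[0,0.12,0],"rotation":[0,0,0]},{"claw":0,"linear":[0,0.12,0],"rotation":[0,0,0]},{"claw":0,"linear":[0,0.12,0],"rotation":[0,0,0]},{"claw":0,"linear":[0,0.12,0],"rotation":[0,0,0]}])

```text
time: 5.23
position: [0.4556, -0.1572, 0.0343]
tool_rot: [0.249, 1.553, -0.248]
ft_force: [-1.1, -0.1, 0.2]
grip_width: 0.998
```

```bash
python3 st.py
```

```text
t 5.23 rack [[-0.2402 -0.0104]] z 0.0343 rot left/90 [-0.0014  0.0019 -0.0004] F [-1.08 -0.12  0.16] g 1.0 q [-0.51  0.2   0.86  2.09 -0.19  0.93  0.13]
```

>>> play_rows(targets=[{"claw":0,"linear":[0,0.18,0],"rotation":[0,0,0]},{"claw":0,"linear":[0,0.18,0],"rotation":[0,0,0]},{"claw":0,"linear":[0,0.18,0],"rotation":[0,0,0]},{"claw":0,"linear":[0,0.18,0],"rotation":[0,0,0]},{"claw":0,"linear":[0,0.18,0],"rotation":[0,0,0]},{"claw":0,"linear":[0,0.18,0],"rotation":[0,0,0]},{"claw":0,"linear":[0,0.18,0],"rotation":[0,0,0]},{"claw":0,"linear":[0,0.18,0],"rotation":[0,0,0]},{"claw":0,"linear":[0,0.18,0],"rotation":[0,0,0]},{"claw":0,"linear":[0,0.18,0],"rotation":[0,0,0]}])

```text
time: 6.07
position: [0.4685, -0.1109, 0.0336]
tool_rot: [0.248, 1.558, -0.25]
ft_force: [-1.6, -0.2, 1.4]
grip_width: 0.996
```

```bash
python3 -c "
from st import *
st();a=get_image('scene');cv2.imwrite('pics/s1.png',cv2.resize(a[110:300,180:400],None,fx=3,fy=3))"
```

```text
t 6.07 rack [[-0.1922 -0.0083]] z 0.0336 rot left/90 [-0.0017 -0.0011  0.0011] F [-1.6  -0.19  1.42] g 1.0 q [-0.59  0.2   0.83  2.09 -0.18  0.93  0.02]
```

View pics/s1.png

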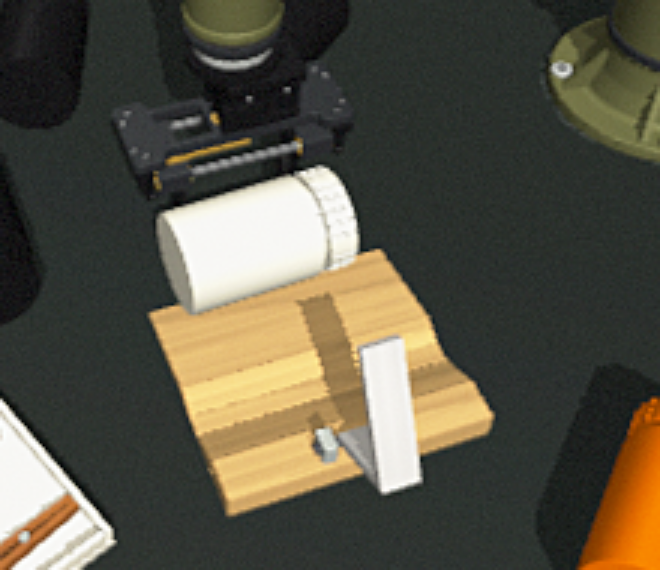

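The jar is straight against the fingers at crop (260,240), at the foot of the ramp. The keeper's free edge at crop (360–403, 342) puts it at about 1.05 rad. I'll push on up the ramp, raising the tool slightly.

>>> play_rows(targets=[{"claw":0,"linear":[-0.02,0.2,0],"rotation":[0,0,0]},{"claw":0,"linear":[-0.02,0.2,0],"rotation":[0,0,0]},{"claw":0,"linear":[-0.02,0.2,0],"rotation":[0,0,0]},{"claw":0,"linear":[-0.02,0.2,0],"rotation":[0,0,0]},{"claw":0,"linear":[-0.02,0.2,0],"rotation":[0,0,0]},{"claw":0,"linear":[-0.03,0.2,0],"rotation":[0,0,0]},{"claw":0,"linear":[-0.03,0.2,0],"rotation":[0,0,0]},{"claw":0,"linear":[-0.03,0.2,0],"rotation":[0,0,0]},{"claw":0,"linear":[-0.03,0.2,0],"rotation":[0,0,0]},{"claw":0,"linear":[-0.03,0.2,0],"rotation":[0,0,0]}])

```text
time: 6.95
position: [0.4872, -0.0589, 0.0409]
tool_rot: [0.248, 1.555, -0.251]
ft_force: [-0.8, -2.5, 0.1]
grip_width: 1.0
```

```bash
python3 st.py
```

```text
t 6.95 rack [[-0.137 -0.01 ]] z 0.0409 rot left/90 [-0.0019  0.001   0.0013] F [-0.76 -2.55  0.08] g 1.0 q [-0.67  0.2   0.8   2.06 -0.17  0.94 -0.1 ]
```

>>> play_rows(targets=[{"claw":0,"linear":[-0.02,0.18,0],"rotation":[0,0,0]},{"claw":0,"linear":[-0.02,0.18,0],"rotation":[0,0,0]},{"claw":0,"linear":[-0.02,0.18,0],"rotation":[0,0,0]},{"claw":0,"linear":[-0.02,0.18,0],"rotation":[0,0,0]},{"claw":0,"linear":[-0.02,0.18,0],"rotation":[0,0,0]},{"claw":0,"linear":[-0.02,0.18,0],"rotation":[0,0,0]},{"claw":0,"linear":[-0.02,0.16,0],"rotation":[0,0,0]},{"claw":0,"linear":[-0.02,0.14,0],"rotation":[0,0,0]}])

```text
time: 7.62
position: [0.4986, -0.0224, 0.0451]
tool_rot: [0.247, 1.556, -0.251]
ft_force: [-1.3, -0.6, -0.1]
grip_width: 1.0
```

```bash
python3 st.py
```

```text
t 7.62 rack [[-0.0987 -0.0095]] z 0.0451 rot left/90 [-0.0018  0.0002  0.0016] F [-1.32 -0.63 -0.07] g 1.0 q [-0.71  0.21  0.77  2.04 -0.18  0.96 -0.17]
```

>>> play_rows(targets=[{"claw":0,"linear":[0,0.11,0],"rotation":[0,0,0]},{"claw":0,"linear":[0,0.11,0],"rotation":[0,0,0]},{"claw":0,"linear":[0,0.11,0],"rotation":[0,0,0]},{"claw":0,"linear":[0,0.11,0],"rotation":[0,0,0]},{"claw":0,"linear":[0,0.11,0],"rotation":[0,0,0]},{"claw":0,"linear":[0,0.11,0],"rotation":[0,0,0]},{"claw":0,"linear":[0,0.11,0],"rotation":[0,0,0]},{"claw":0,"linear":[0,0.11,0],"rotation":[0,0,0]},{"claw":0,"linear":[0,0,0],"rotation":[0,0,0]},{"claw":0,"linear":[0,0,0],"rotation":[0,0,0]}])

```text
time: 8.45
position: [0.5073, 0.004, 0.045]
tool_rot: [0.248, 1.555, -0.247]
ft_force: [1.0, -0.2, 0.8]
grip_width: 1.001
```

```bash
python3 -c "
from st import *
st();a=get_image('scene');cv2.imwrite('pics/s2.png',cv2.resize(a[110:300,180:400],None,fx=3,fy=3))"
```

```text
t 8.45 rack [[-0.0709 -0.0096]] z 0.0450 rot left/90 [-0.0007  0.0009 -0.0004] F [ 1.   -0.18  0.75] g 1.0 q [-0.74  0.23  0.75  2.02 -0.19  0.96 -0.21]
```

View pics/s2.png

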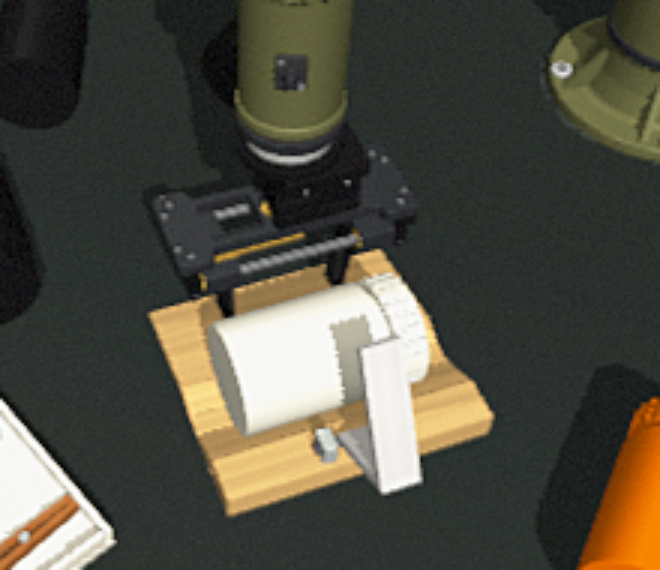

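The jar has dropped into the cradle (crop (310,350)) and looks straight. I'll back off, rise and shut the fingers.

>>> play_rows(targets=[{"claw":0,"linear":[0,-0.5,0],"rotation":[0,0,0]},{"claw":0,"linear":[-0.2,-1,0],"rotation":[0,0,0]},{"claw":0,"linear":[-1,-0.3,0],"rotation":[0,0,0]},{"claw":0,"linear":[-1,0,0],"rotation":[0,0,0]},{"claw":0.5,"linear":[-1,0,0],"rotation":[0,0,0]},{"claw":1,"linear":[-1,0,0],"rotation":[0,0,0]},{"claw":1,"linear":[-1,0,0],"rotation":[0,0,0]},{"claw":1,"linear":[-1,0,0],"rotation":[0,0,0]},{"claw":1,"linear":[-1,0,0],"rotation":[0,0,0]},{"claw":1,"linear":[-1,0,0],"rotation":[0,0,0]}])

```text
time: 9.33
position: [0.4832, -0.0532, 0.2514]
tool_rot: [0.253, 1.569, -0.262]
ft_force: [1.2, -0.1, -0.6]
grip_width: 0.628
```

```bash
python3 -c "
from st import *
st();b=get_image('top');cv2.imwrite('pics/t2.png',b)
hsv=cv2.cvtColor(b,cv2.COLOR_BGR2HSV);w=cv2.inRange(hsv,(0,0,110),(180,45,255));w[:170]=0;w[:,:195]=0;w[:,280:]=0;w[265:]=0
c=max(cv2.findContours(w,0,1)[0],key=cv2.contourArea);rc=cv2.minAreaRect(c);bx=cv2.boxPoints(rc);print(rc);q=toR(ray('top',bx,.053),p);print(q,q.mean(0))
cv2.imwrite('pics/t2c.png',cv2.resize(b[140:280,150:330],None,fx=4,fy=4,interpolation=cv2.INTER_CUBIC))"
```

```text
t 9.33 rack [[-0.1329 -0.0044]] z 0.2514 rot left/90 [-0.0081 -0.0081  0.0051] F [ 1.24 -0.15 -0.61] g 0.63 q [-0.76 -0.08  0.79  1.81  0.06  1.4  -0.32]
((214.45001220703125, 200.14999389648438), (34.46882247924805, 60.08326721191406), 18.434947967529297)
[[ 0.04632689  0.07163784]
 [ 0.04937402 -0.08987978]
 [-0.04407204 -0.0893043 ]
 [-0.04541475  0.07159177]] [ 0.00155353 -0.00898862]
```

View pics/t2c.png

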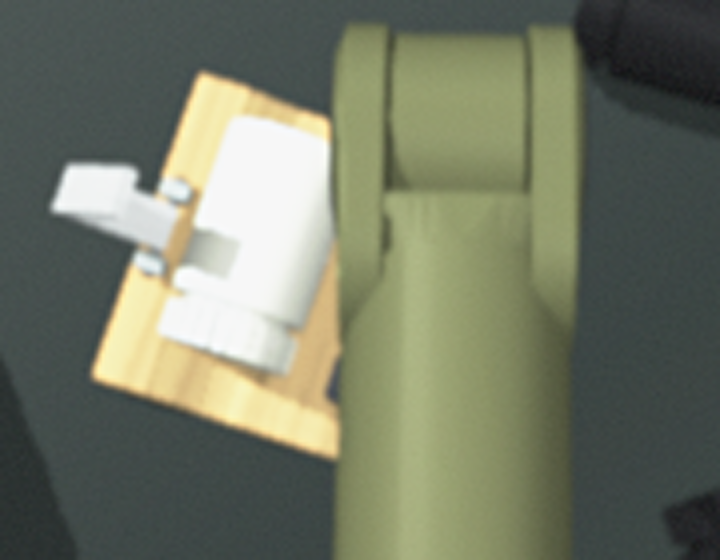

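The jar is seated at rack (0.002, -0.009) and straight. Now over the keeper to its far side.

>>> play_rows(targets=[{"claw":1,"linear":[0,0.7,0],"rotation":[-0.008,-0.008,0.005]},{"claw":1,"linear":[0,1,0],"rotation":[0,0,0]},{"claw":1,"linear":[0,1,0],"rotation":[0,0,0]},{"claw":1,"linear":[0,1,0],"rotation":[0,0,0]},{"claw":1,"linear":[0,1,0],"rotation":[0,0,0]},{"claw":1,"linear":[0,1,0],"rotation":[0,0,0]},{"claw":1,"linear":[0,1,0],"rotation":[0,0,0]},{"claw":1,"linear":[0,1,0],"rotation":[0,0,0]},{"claw":1,"linear":[0,1,0],"rotation":[0,0,0]},{"claw":1,"linear":[0,1,0],"rotation":[0,0,0]}])

```text
time: 10.22
position: [0.5635, 0.178, 0.2541]
tool_rot: [0.265, 1.546, -0.25]
ft_force: [0.9, 0.4, 0.1]
grip_width: 0.005
```

```bash
python3 st.py
```

```text
t 10.22 rack [[ 0.1119 -0.0093]] z 0.2541 rot left/90 [-0.0092  0.0046 -0.0068] F [0.85 0.36 0.09] g 0.01 q [-0.91  0.19  0.65  1.59 -0.12  1.39 -0.58]
```

>>> play_rows(targets=[{"claw":1,"linear":[0,0.8,-0.4],"rotation":[-0.009,0.005,-0.007]},{"claw":1,"linear":[0.8,0,0],"rotation":[0,0,0]},{"claw":1,"linear":[1,0,0],"rotation":[0,0,0]},{"claw":1,"linear":[1,0,0],"rotation":[0,0,0]},{"claw":1,"linear":[0.8,0,0],"rotation":[0,0,0]},{"claw":1,"linear":[0.3,0,0],"rotation":[0,0,0]},{"claw":1,"linear":[0,0,0],"rotation":[0,0,0]}])

```text
time: 10.8
position: [0.5542, 0.2144, 0.1463]
tool_rot: [0.23, 1.568, -0.235]
ft_force: [1.0, -0.8, 0.8]
grip_width: 0.006
```

```bash
python3 -c "
from st import *
st();a=get_image('scene');cv2.imwrite('pics/s3.png',cv2.resize(a[110:300,180:400],None,fx=3,fy=3))"
```

```text
t 10.80 rack [[0.1436 0.0108]] z 0.1463 rot left/90 [ 0.0119 -0.0057  0.0033] F [ 1.04 -0.79  0.83] g 0.01 q [-0.92  0.29  0.61  1.7  -0.18  1.21 -0.57]
```

View pics/s3.png

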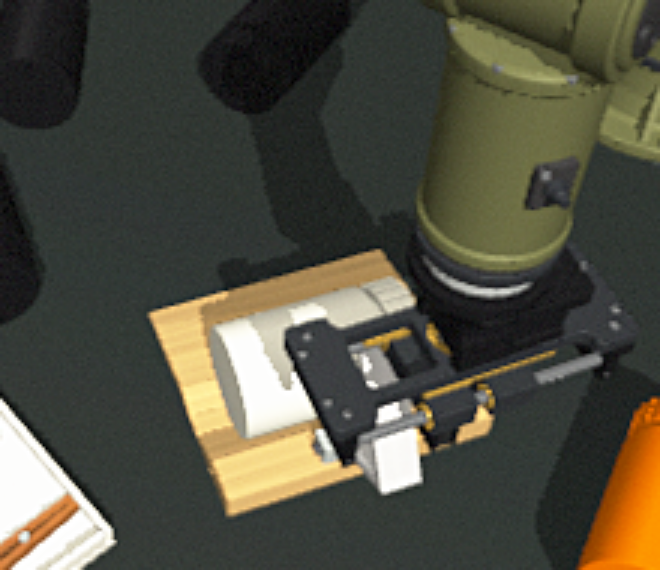

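The jar is seated at crop (260,380). The keeper is still open, partly hidden by the gripper, and its lower end at crop (392,470) hasn't moved. I'll correct y and start sweeping the keeper over.

>>> play_rows(targets=[{"claw":1,"linear":[0,-0.3,0.35],"rotation":[0.011,-0.006,0.003]},{"claw":1,"linear":[0,-0.4,0],"rotation":[0,0,0]},{"claw":1,"linear":[0,-0.4,0],"rotation":[0,0,0]},{"claw":1,"linear":[0,-0.3,0],"rotation":[0,0,0]},{"claw":1,"linear":[0,-0.3,0],"rotation":[0,0,0]}])

```text
time: 11.27
position: [0.5523, 0.1687, 0.1518]
tool_rot: [0.25, 1.549, -0.243]
ft_force: [-1.2, 0.8, 0.5]
grip_width: 0.005
```

```bash
python3 st.py
```

```text
t 11.27 rack [[ 0.0996 -0.0015]] z 0.1518 rot left/90 [ 0.0002  0.0044 -0.0035] F [-1.23  0.77  0.47] g 0.0 q [-0.89  0.23  0.63  1.76 -0.15  1.19 -0.53]
```

>>> play_rows(targets=[{"claw":1,"linear":[0.04,-0.2,0],"rotation":[0,0.004,-0.003]},{"claw":1,"linear":[0.03,-0.2,0],"rotation":[0,0,0]},{"claw":1,"linear":[0.03,-0.2,0],"rotation":[0,0,0]},{"claw":1,"linear":[0.03,-0.2,0],"rotation":[0,0,0]},{"claw":1,"linear":[0.03,-0.2,0],"rotation":[0,0,0]},{"claw":1,"linear":[0.03,-0.2,0],"rotation":[0,0,0]},{"claw":1,"linear":[0.03,-0.2,0],"rotation":[0,0,0]},{"claw":1,"linear":[0.03,-0.2,0],"rotation":[0,0,0]}])

```text
time: 11.93
position: [0.5407, 0.1279, 0.1495]
tool_rot: [0.254, 1.551, -0.24]
ft_force: [-0.1, 0.9, 3.8]
grip_width: 0.009
```

```bash
python3 st.py
```

```text
t 11.93 rack [[ 0.0571 -0.0031]] z 0.1495 rot left/90 [-0.0003  0.0024 -0.0058] F [-0.15  0.89  3.82] g 0.01 q [-0.87  0.18  0.66  1.81 -0.13  1.18 -0.48]
```

Contact is on, with about 4 N on the tool. Following the arc.

>>> play_rows(targets=[{"claw":1,"linear":[0.05,-0.2,0],"rotation":[0,0.002,-0.005]},{"claw":1,"linear":[0.05,-0.2,0],"rotation":[0,0,0]},{"claw":1,"linear":[0.06,-0.2,0],"rotation":[0,0,0]},{"claw":1,"linear":[0.06,-0.2,0],"rotation":[0,0,0]},{"claw":1,"linear":[0.07,-0.2,0],"rotation":[0,0,0]},{"claw":1,"linear":[0.09,-0.18,0],"rotation":[0,0,0]},{"claw":1,"linear":[0.09,-0.17,0],"rotation":[0,0,0]},{"claw":1,"linear":[0.1,-0.17,0],"rotation":[0,0,0]}])

```text
time: 12.6
position: [0.5269, 0.0863, 0.1319]
tool_rot: [0.246, 1.557, -0.25]
ft_force: [-0.0, 0.6, -0.4]
grip_width: 0.005
```

```bash
python3 st.py
```

```text
t 12.60 rack [[ 0.0134 -0.0028]] z 0.1319 rot left/90 [-0.0007 -0.0002  0.0017] F [-0.02  0.59 -0.39] g 0.0 q [-0.83  0.16  0.68  1.87 -0.11  1.15 -0.43]
```

>>> play_rows(targets=[{"claw":1,"linear":[0.1,-0.16,0],"rotation":[0,0,0]},{"claw":1,"linear":[0.1,-0.16,0],"rotation":[0,0,0]},{"claw":1,"linear":[0.1,-0.16,0],"rotation":[0,0,0]},{"claw":1,"linear":[0.1,-0.16,0],"rotation":[0,0,0]},{"claw":1,"linear":[0.12,-0.12,0],"rotation":[0,0,0]},{"claw":1,"linear":[0.12,-0.12,0],"rotation":[0,0,0]}])

```text
time: 13.1
position: [0.5187, 0.0626, 0.1139]
tool_rot: [0.246, 1.558, -0.25]
ft_force: [0.3, 0.5, 0.7]
grip_width: 0.003
```

```bash
python3 st.py
```

```text
t 13.10 rack [[-0.0117 -0.0024]] z 0.1139 rot left/90 [-0.0009 -0.0007  0.0021] F [0.33 0.47 0.67] g 0.0 q [-0.81  0.15  0.69  1.92 -0.11  1.11 -0.39]
```

>>> play_rows(targets=[{"claw":1,"linear":[0.08,-0.05,0],"rotation":[0,0,0]},{"claw":1,"linear":[0.08,0,0],"rotation":[0,0,0]},{"claw":1,"linear":[0.08,0,0],"rotation":[0,0,0]}])

```text
time: 13.35
position: [0.5181, 0.0603, 0.1111]
tool_rot: [0.248, 1.56, -0.25]
ft_force: [-7.3, 0.4, 21.0]
grip_width: 0.002
```

```bash
python3 -c "
from st import *
st();a=get_image('scene');cv2.imwrite('pics/s4.png',cv2.resize(a[110:300,180:400],None,fx=3,fy=3))"
```

```text
t 13.35 rack [[-0.0141 -0.0025]] z 0.1111 rot left/90 [-0.0017 -0.0022  0.0014] F [-7.32  0.41 21.05] g 0.0 q [-0.81  0.16  0.7   1.92 -0.11  1.1  -0.38]
```

View pics/s4.png

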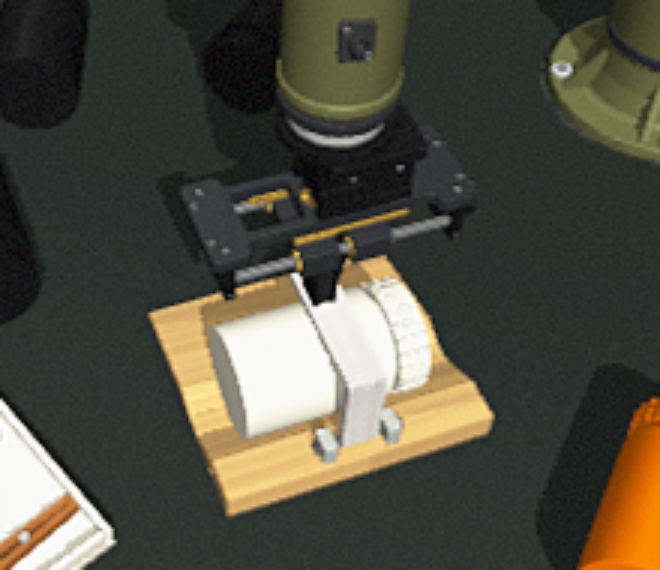

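The keeper is level over the jar (crop (345,345)), the finger is at z = 0.111 and the stop pushes back with 21 N. I'll lift off straight up and do a final check.

>>> play_rows(targets=[{"claw":1,"linear":[0,0,0],"rotation":[0,0,0]},{"claw":1,"linear":[-0.4,0,0],"rotation":[0,0,0]},{"claw":1,"linear":[-1,0,0],"rotation":[0,0,0]},{"claw":1,"linear":[-1,0,0],"rotation":[0,0,0]},{"claw":1,"linear":[-1,-0.5,0],"rotation":[0,0,0]},{"claw":1,"linear":[-1,-1,0],"rotation":[0,0,0]},{"claw":1,"linear":[-0.5,-1,0],"rotation":[0,0,0]},{"claw":1,"linear":[0,-1,0],"rotation":[0,0,0]},{"claw":1,"linear":[0,-0.5,0],"rotation":[0,0,0]},{"claw":1,"linear":[0,0,0],"rotation":[0,0,0]}])

```text
time: 14.23
position: [0.4863, -0.038, 0.243]
tool_rot: [0.243, 1.56, -0.25]
ft_force: [0.7, -0.3, -0.3]
grip_width: 0.008
```

```bash
python3 -c "
from st import *
st();a=get_image('scene');cv2.imwrite('pics/s5.png',cv2.resize(a[100:330,90:400],None,fx=2.5,fy=2.5))
c,s=np.cos(p[2]),np.sin(p[2])
for x,y,z in((-.04,-.015,.111),(-.04,.015,.111),(.072,-.015,.111),(.072,.015,.111)):print(((proj('scene',[p[0]+c*x-s*y,p[1]+s*x+c*y,z])[0]-[90,100])*2.5).round())"
```

```text
t 14.23 rack [[-0.1174 -0.0027]] z 0.2430 rot left/90 [ 0.0003 -0.0015  0.0029] F [ 0.66 -0.31 -0.25] g 0.01 q [-0.77 -0.08  0.76  1.83  0.06  1.37 -0.34]
[467. 251.]
[497. 243.]
[515. 347.]
[548. 337.]
```

View pics/s5.png

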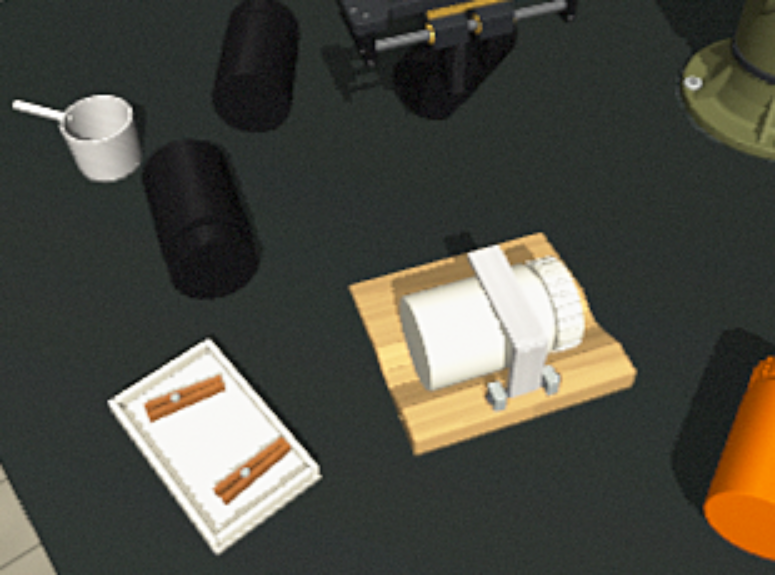

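The keeper's free edge at crop (468–500, 250) is within 3 px of where it should be when fully closed, at (467,251) and (497,243). The jar is seated and straight under it, the cup, tray and pins haven't moved, and the arm is clear.

```bash
python3 -c "
from bench import *
print(close_job())"
```

```text
the job is handed in; nothing more can be done
None
```

The jar is in the cradle with the keeper closed over it, and the job was handed in at about 14 s of the 64 s allowed. I rolled the white jar up the ramp with the open fingers until it dropped in. Then I swept the keeper shut with the closed fingertips and pressed it onto its stop.

- **Jar:** measured before the keeper was closed, it sat at rack x ≈ 2 mm, y ≈ -9 mm, and looked straight. After closing I checked it by eye only, and it was still seated and straight.
- **Keeper:** the stop pushed back with about 21 N at z = 111 mm, the height given for closed. In the last picture its free end was within 3 px of the predicted closed position.
- **Everything else:** the cup, tray and clothespins looked unmoved (judged by eye), and the arm was clear with no contact force.

No check failed or disagreed. I did not measure the jar's speed as it dropped.

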